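# Push the spent gas cartridge through the flap of the empties bin

### The arm

A 6-joint arm with a two-finger parallel gripper is mounted at the origin on the work surface. World frame = base frame: x ahead of the robot, y to its left, z up, the work surface at z = 0. Lengths are in m, angles in rad, forces in N, time in s.
With the tool pointing down it reaches from about 0.425 to 0.95 m from the base axis. Payload 3.5 kg.
Tool frame: the origin (TCP) lies midway between the tips of the shut fingers; the grasp point (between the pads) lies 19 mm behind it; z points along the fingers, y is the line along which they close (so a half turn about z gives the same grasp; the last joint's range is limited). The gripper opens to 85 mm and grips with 20 to 120 N. Pads are 22 mm wide; open, the fingers measure 114 mm over their backs; the gripper's body (76 mm by 85 mm) begins 54 mm behind the grasp point. The pads swing forward as they close: fully open they stand 13 mm farther back than shut.
Start: joints at [-1.451, 0.286, 1.577, -0, 1.279, -0.15], TCP at [0.18, -0.651, 0.231] pointing down, gripper open.
Joint ranges: [-2.77, 2.77], [-0.9, 2.22], [0.21, 2.48], [-1.53, 4.67], [0.24, 2.81], [-2.84, 2.84]. Speed limits (rad/s): [2.79, 2.79, 3.14, 3.14, 3.14, 3.14].

### API

Orientations are given as a unit quaternion [x, y, z, w].
In Python, from plant import get_state, read_camera, ctrl gives the robot as it stands.
- The arm moves only by the shell command python3 -m crank 'ROWS' [FORCE]. ROWS is JSON, a list of rows, each a list of 3 entries, a list of its own where there are three numbers: the shift along the tool's x, y, z in mm, then the turn about the tool's z in degrees, then the closure in counts, from 0 (fully open) to 255 (shut). In form: [[[tx, ty, tz], yaw, claw], ...]. A call has 1 to 10 rows; each row is the pose to reach, as a shift and turn from the pose commanded when the call began, along the tool's axes at that moment; what a row does not reach only later rows make up. A row lasts 1/10 s, in which the tool goes at most 50 mm and 8.59 degrees, less where a joint would pass 70% of its speed; a pose out of reach is approached as far as the arm can. A call with a gripper value outside its range is refused whole. The fingers move at their own pace and stop on an object; FORCE is the grip in N (left out, the last holds). Time passes only in rows, so rows that repeat a pose let the fingers close. It gives the time, the measured TCP pose, the force, the opening and the grip force at its end, in the units of the state.
- get_state(): the state, without advancing time (a new reading comes with each control period).
- read_camera(name): name is "scene" or "top" or "wrist"; returns a dict with "frame" (400x640x3 uint8, blue, green, red), "range_z" (400x640 float32, m along the optical axis (not along the pixel's ray), 0 where there is no reading), "vfov" (degrees; the focal length in pixels is half the picture's height over the tangent of half this angle, whatever the lens; pixels are square), "cx", "cy" (the principal point, pixels), "origin" and "orientation" of the camera in the world. Camera axes: x right, y down, z forward; pixel columns grow to the right and rows downward; lengths in m; the calibration is good to about 2 mm. A picture is of the moment at which its call begins.
- ctrl.sign_off(): hands the job in; it is judged then, once.
The state is a dict: "time": time; "qpos": joint angles; "dq": joint speeds; "joint_efforts": joint torques, N m; "eef_pos": TCP position; "tcp_rot": TCP orientation; "contact_force": force on the tool from outside, world axes, zero at the start; "wrist_torque": the same for the moment, N m; "opening": opening from 0.0 (shut) to 1.0 (fully open); "finger_force": force on a finger pad.
Only numpy, scipy, OpenCV 4.12 (cv2) and the standard library are available. Lean on these libraries where they do the work, as an engineer would, in place of code of your own. Each camera call takes 0.05 s, during which the arm holds its last target. There are 200 camera calls.

### The job

Put the spent gas cartridge, the one with the orange collar, into the empties bin: stand it over the bin's yellow sprung flap, foot down, push it through until more than half of its length is below the rim while you still hold it, then let it go so that it drops inside and the flap springs shut behind it. Leave the full cartridge with the blue collar standing where it is.

Things in the scene. Friction and masses are not known exactly. Their poses are not given: they have to be found in the camera images.
- spent_mid (a point): Centre (55 mm above the foot) of the spent gas cartridge: a loose upright white cylinder, 40 mm across, 110 mm tall, about 250 g, with a broad orange collar near the top and a thin orange stripe low down. The straight body reaches 98 mm above the foot, then a brass valve 16 mm wide. z is its axis, up. It stands on the work surface and may be gripped from any side.
- full_mid (a point): Centre (55 mm above the foot) of the full gas cartridge: the same in size and shape, but with a blue collar, blue stripe and blue cap. It stands on the work surface, is not to be used and must stay standing where it is.
- mouth (a point): Centre of the mouth in the top of the empties bin, at the rim, 215 mm above the work surface. Fixed white box, grey top, orange panel on the near side, 150 (x) by 175 (y) by 215 mm. Mouth 86 mm (x) by 135 mm (y), closed by the yellow flap, level with the rim. x points across the mouth to the hinge edge (away from the robot), y along the hinge, z up. The bin is turned up to 0.35 rad about z.
- flap (a joint): Angle of the yellow flap, a plate 83 by 131 by 4 mm that fills the mouth; hinged along the mouth's +x edge, it swings down into the bin. 0 rad is shut (level), 1.45 hangs open. A light spring shuts it: 1 to 2 N at its middle opens it; it gives way under the cartridge's weight and does not hold up a cartridge let go half-way through.

How it is judged:
By the outcome, as a careful person would: the job done as asked, in the order asked, and still so for the second after the job is handed in, with the robot touching nothing.
It also fails if it takes over 48 s, if anything falls off the work surface, if the arm or the gripper's body presses on something with over 40 N, if the wrist force passes 120 N, or if a joint passes its speed limit or range.

## Working session

There is one attempt and no reset: what is moved stays moved. The work goes in short steps, Python scripts to look and compute and a shell command to move; the robot and the scene stay as the last step left them, time stands still between calls to the robot, and variables do not carry over. Pictures are saved under pics/ and viewed, at most 10 in all, crops included, and the job is handed in when it is done.

```bash
mkdir -p pics; cat > h.py <<'E'
import numpy as np,cv2
from plant import get_state,read_camera,ctrl
from scipy.spatial.transform import Rotation as R
def cloud(c):
    f=200/np.tan(np.radians(c["vfov"])/2) if c["frame"].shape[0]==400 else None
    z=c["range_z"]; v,u=np.mgrid[0:z.shape[0],0:z.shape[1]]
    p=np.stack([(u-c["cx"])/f*z,(v-c["cy"])/f*z,z],-1)
    o=np.array(c["orientation"])
    Rm=R.from_quat(o).as_matrix() if o.size==4 else o.reshape(3,3)
    w=p@Rm.T+np.array(c["origin"]); w[z<=0]=np.nan
    return w
E
python3 - <<'E'
from h import *
s=get_state();print({k:np.round(v,3) for k,v in s.items()})
for n in("scene","top"):
    c=read_camera(n);cv2.imwrite(f"pics/{n}0.png",c["frame"]);np.savez(f"{n}.npz",f=c["frame"],w=cloud(c))
    print(n,c["origin"],c["orientation"],c["vfov"])
E
```

```text
{'time': np.float64(0.0), 'qpos': array([-1.451,  0.287,  1.578,  0.   ,  1.279, -0.15 ]), 'dq': array([ 0.001, -0.001, -0.   , -0.   , -0.001, -0.001]), 'joint_efforts': array([ 1.0000e-03, -4.0598e+01, -2.9263e+01, -0.0000e+00,  6.0000e-03,
        0.0000e+00]), 'eef_pos': array([ 0.18, -0.65,  0.23]), 'tcp_rot': array([ 0.991,  0.134,  0.   , -0.001]), 'contact_force': array([ 0.238,  0.38 , -0.264]), 'wrist_torque': array([-0.013, -0.009, -0.008]), 'finger_force': np.float64(0.0), 'opening': np.float64(1.001)}
scene [ 1.24329956 -0.13858355  0.60102303] [ 0.66294178  0.5607725  -0.31244556 -0.38525339] 57.91782560916436
top [ 0.38193788 -0.02564252  0.89499834] [ 0.76203733 -0.63815206  0.07110822 -0.08369389] 56.56702352542713
```

View pics/scene0.png

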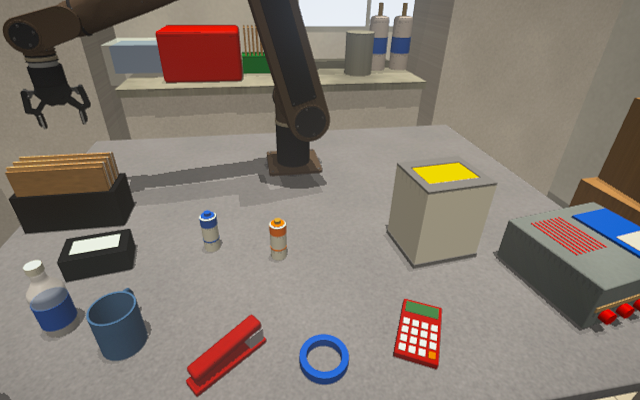

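View pics/top0.png

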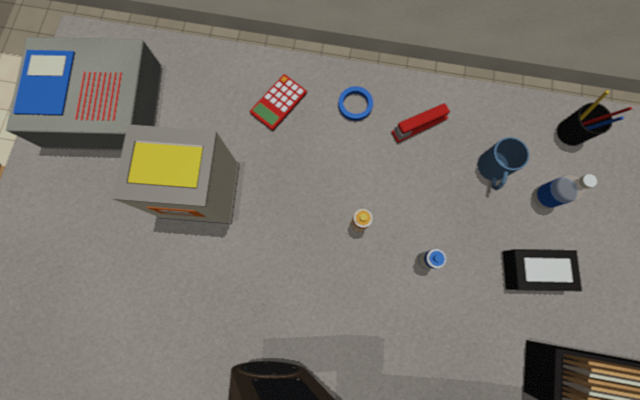

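The scene view shows the orange-collar cartridge at (278,238), the blue one at (208,230), and the bin with its yellow flap at (446,173). In the top view they are at (363,219), (436,260) and (166,165).

```bash
python3 - <<'E'
from h import *
for n,rs in(("top",dict(sp=(340,195,390,245),fu=(412,237,462,285),fl=(110,130,215,205))),("scene",dict(sp=(260,210,295,265),fu=(193,205,225,255),fl=(400,155,490,190)))):
    d=np.load(n+".npz");f,w=d["f"],d["w"];h=cv2.cvtColor(f,cv2.COLOR_BGR2HSV)
    for k,(a,b,c,e) in rs.items():
        W=w[b:e,a:c].reshape(-1,3);H=h[b:e,a:c].reshape(-1,3)
        if k=="fl":
            m=(H[:,1]>150)&(H[:,0]>20)&(H[:,0]<40)&(W[:,2]>.19)&(W[:,2]<.24);P=W[m]
            r=cv2.minAreaRect((P[:,:2]*1000).astype(np.float32));print(n,k,m.sum(),r,np.median(P[:,2]), np.round(cv2.boxPoints(r)))
            t=(W[:,2]>.2)&(W[:,2]<.23);print(" top",cv2.minAreaRect((W[t][:,:2]*1000).astype(np.float32)))
        else:
            m=(W[:,2]>.02)&(W[:,2]<.095);P=W[m]
            # circle fit with known radius
            from scipy.optimize import least_squares
            o=least_squares(lambda q:np.hypot(P[:,0]-q[0],P[:,1]-q[1])-.02,np.median(P[:,:2],0)+([.01,0] if n=="top" else [-.01,0]),loss="soft_l1",f_scale=.002)
            T=W[W[:,2]>.1];print(n,k,m.sum(),o.x,"valve",np.median(T,0),len(T),"zmax",np.nanmax(W[:,2]))
E
```

```text
top sp 97 [ 0.52944217 -0.10259805] valve [ 0.528263   -0.10192839  0.10322398] 96 zmax 0.11094831586213083
top fu 171 [ 0.47069845 -0.26931428] valve [ 0.47030849 -0.26733505  0.10177963] 131 zmax 0.11270410984782564
top fl 2724 ((543.3099975585938, 299.0135803222656), (80.35675811767578, 134.9607391357422), 5.602766036987305) 0.2123834413665825 [[497. 362.]
 [510. 228.]
 [590. 236.]
 [577. 370.]]
 top ((543.8740234375, 296.9794006347656), (150.01394653320312, 176.63565063476562), 5.916853427886963)
scene sp 407 [ 0.53108511 -0.09936197] valve [ 0.53555644 -0.10027076  0.1042616 ] 69 zmax 0.11141659136751797
scene fu 411 [ 0.47246984 -0.26607457] valve [ 0.47844055 -0.26468191  0.1038938 ] 59 zmax 0.11058799822323578
scene fl 869 ((543.11474609375, 300.59710693359375), (85.70883178710938, 135.9048614501953), 5.423029899597168) 0.21303897749859108 [[494. 364.]
 [507. 229.]
 [592. 237.]
 [579. 372.]]
 top ((546.7037353515625, 299.75482177734375), (154.08384704589844, 178.13238525390625), 5.30897855758667)
```

```bash
cat >> h.py <<'E'
def go(x,y,z,ang=5.6):
    s=get_state();r=R.from_quat(s["tcp_rot"]);M=r.as_matrix()
    d=M.T@(np.array([x,y,z])-s["eef_pos"])*1000
    print("shift",np.round(d,1),"yaw",round(np.degrees(np.arctan2(M[1,0],M[0,0]))-ang,2),"tilt",np.round(M[:,2],3),"t",s["time"],"q6",np.round(s["qpos"][5],2),"F",np.round(s["contact_force"],1),"open",s["opening"])
E
python3 -c "
from h import *
go(.53,-.101,.2)"
```

```text
shift [ 483.8 -435.7   31.1] yaw 9.86 tilt [-0.     0.002 -1.   ] t 0.1 q6 -0.15 F [ 0.4 -0.8  0.5] open 1.000612995405824
```

```bash
python3 -m crank '[[[484,-436,31],0,0],[[484,-436,31],0,0],[[484,-436,31],0,0],[[484,-436,31],0,0],[[484,-436,31],0,0],[[484,-436,31],0,0],[[484,-436,31],0,0],[[484,-436,31],10,0],[[484,-436,31],10,0],[[484,-436,31],10,0]]' 40; python3 -c "
from h import *
go(.53,-.101,.2)"
```

```text
time: 1.1
eef_pos: [0.4464, -0.2317, 0.2075]
tcp_rot: [0.999, 0.047, -0.0, -0.0]
contact_force: [0.5, -0.8, 0.8]
opening: 1.001
finger_force: 0.0
shift [  95.5 -122.3    7.5] yaw -0.21 tilt [-0.  0. -1.] t 1.1 q6 0.8 F [ 0.5 -0.8  0.8] open 1.00149809466354
```

```bash
python3 -m crank '[[[95,-122,7],0,0],[[95,-122,7],0,0],[[95,-122,7],0,0],[[95,-122,7],0,0],[[95,-122,7],0,0],[[95,-122,7],0,0]]'; python3 - <<'E'
from h import *
go(.53,-.101,.2)
c=read_camera("wrist");w=cloud(c);cv2.imwrite("pics/w1.png",c["frame"])
m=(w[...,2]>.03)&(w[...,2]<.12)&(np.hypot(w[...,0]-.53,w[...,1]+.101)<.06)
v,u=np.nonzero(m);print(m.sum(),u.min(),u.max(),v.min(),v.max())
from scipy.optimize import least_squares
for lo,hi in((.02,.09),(.09,.101)):
    P=w[m&(w[...,2]>lo)&(w[...,2]<hi)]
    print(len(P),P.min(0),P.max(0)) if len(P) else None
E
```

```text
time: 1.7
eef_pos: [0.5284, -0.1038, 0.2004]
tcp_rot: [0.999, 0.047, -0.0, 0.0]
contact_force: [0.1, 0.6, -0.4]
opening: 0.997
finger_force: 0.0
shift [ 1.9 -2.7  0.4] yaw -0.16 tilt [-0.001 -0.    -1.   ] t 1.7 q6 1.09 F [ 0.1  0.6 -0.4] open 0.9972187897599578
2604 291 342 155 220
521 [ 0.53210647 -0.11948436  0.03003141] [ 0.55000457 -0.08021818  0.08998468]
1478 [ 0.50999235 -0.11993938  0.09001418] [ 0.55017271 -0.07998852  0.10099256]
```

View pics/w1.png

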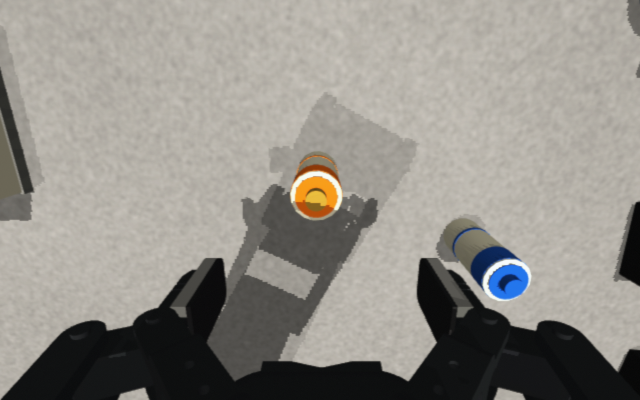

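The wrist view shows the orange cartridge at (316,195), midway between the fingers. The blue one, at (507,280), is clear to the right of the right finger. The measured centre is (0.530, -0.100), so I'll descend.

```bash
python3 -m crank '[[[2,-3,30],0,0],[[2,-3,60],0,0],[[2,-3,90],0,0],[[2,-3,115],0,0],[[2,-3,130],0,0],[[2,-3,140],0,0],[[2,-3,140],0,0],[[2,-3,140],0,0]]'; python3 -c "
from h import *
go(.53,-.1,.06)"
```

```text
time: 2.55
eef_pos: [0.5314, -0.1007, 0.0618]
tcp_rot: [0.999, 0.047, 0.001, 0.0]
contact_force: [0.4, 0.0, -0.0]
opening: 1.001
finger_force: 0.0
shift [-1.3 -0.8  1.8] yaw -0.18 tilt [ 0.002 -0.001 -1.   ] t 2.55 q6 1.1 F [ 0.4  0.  -0. ] open 1.0006732182703182
```

```bash
python3 -m crank '[[[0,0,0],0,255],[[0,0,0],0,255],[[0,0,0],0,255],[[0,0,0],0,255],[[0,0,0],0,255],[[0,0,0],0,255],[[0,0,0],0,255],[[0,0,0],0,255],[[0,0,0],0,255],[[0,0,0],0,255]]' 40; python3 -m crank '[[[0,0,-15],0,255],[[0,0,-40],0,255],[[0,0,-80],0,255],[[0,0,-120],0,255],[[0,0,-160],0,255],[[0,0,-200],0,255],[[0,0,-235],0,255],[[0,0,-250],0,255],[[0,0,-250],0,255]]';  python3 - <<'E'
from h import *
go(.544,.298,.31)
for n in("scene","wrist"):
    c=read_camera(n);np.savez(n+"1.npz",f=c["frame"],w=cloud(c))
    cv2.imwrite("pics/"+n+"2.png",c["frame"])
E
```

```text
time: 3.55
eef_pos: [0.5312, -0.1001, 0.0617]
tcp_rot: [0.999, 0.048, 0.001, 0.0]
contact_force: [-0.9, 1.0, 5.5]
opening: 0.452
finger_force: 40.6
time: 4.45
eef_pos: [0.5313, -0.1004, 0.3131]
tcp_rot: [0.999, 0.048, 0.002, 0.001]
contact_force: [0.1, 0.2, -2.4]
opening: 0.455
finger_force: 41.0
shift [  50.5 -395.3    2.4] yaw -0.14 tilt [ 0.004 -0.002 -1.   ] t 4.45 q6 1.1 F [ 0.1  0.2 -2.4] open 0.4552874559167147
```

```bash
python3 -m crank '[[[5,-20,0],0,255],[[8,-60,0],0,255],[[12,-100,0],0,255],[[17,-140,0],0,255],[[22,-180,0],0,255],[[28,-220,0],0,255],[[32,-260,0],0,255],[[36,-300,0],0,255],[[40,-330,0],0,255],[[42,-355,0],0,255]]'; python3 -m crank '[[[1,-20,0],0,255],[[2,-35,0],0,255],[[2,-40,0],0,255],[[2,-40,0],0,255],[[2,-40,0],0,255]]'; python3 - <<'E'
from h import *
go(.544,.298,.31)
for n in("scene","top"):
    c=read_camera(n);w=cloud(c);cv2.imwrite("pics/"+n+"3.png",c["frame"])
    P=w[(w[...,2]>.2)&(w[...,2]<.222)&(np.hypot(w[...,0]-.544,w[...,1]-.298)<.13)]
    print(n,cv2.minAreaRect((P[:,:2]*1000).astype(np.float32)))
    P=w[(np.hypot(w[...,0]-.538,w[...,1]-.298)<.035)&(w[...,2]>.23)&(w[...,2]<.31)]
    if n=="scene":
        print("lowest",np.percentile(P[:,2],[0,1,5]))
        from scipy.optimize import least_squares
        for lo,hi in((.25,.27),(.28,.30)):
            Q=P[(P[:,2]>lo)&(P[:,2]<hi)]
            print(len(Q),least_squares(lambda q:np.hypot(Q[:,0]-q[0],Q[:,1]-q[1])-.02,[.535,.298],loss="soft_l1",f_scale=.002).x if len(Q) else 0)
E
```

```text
time: 5.55
eef_pos: [0.5371, 0.2589, 0.3064]
tcp_rot: [0.999, 0.048, -0.003, 0.001]
contact_force: [0.8, -0.0, -2.7]
opening: 0.455
finger_force: 41.2
time: 6.05
eef_pos: [0.5368, 0.2965, 0.3101]
tcp_rot: [0.999, 0.047, -0.001, 0.0]
contact_force: [-0.7, -0.0, -2.7]
opening: 0.458
finger_force: 41.2
shift [ 7.3 -0.8  0.1] yaw -0.18 tilt [-0.001 -0.001 -1.   ] t 6.05 q6 1.82 F [-0.7 -0.  -2.7] open 0.4576615925086198
scene ((546.6808471679688, 299.5992126464844), (154.54437255859375, 178.25436401367188), 5.107489585876465)
lowest [0.24631859 0.24804083 0.25158056]
143 [0.53642055 0.29707079]
158 [0.53654353 0.29687092]
top ((544.2191772460938, 297.5065612792969), (150.86447143554688, 177.55355834960938), 5.574514389038086)
```

View pics/scene3.png

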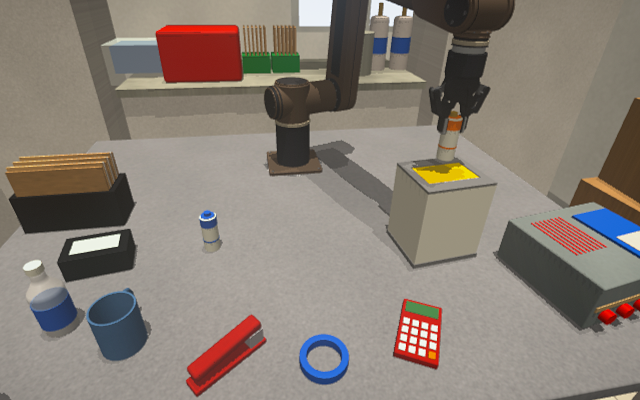

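The cartridge hangs upright over the yellow flap at (447,150), with its foot about 33 mm above the rim and 7 mm towards the free edge. The blue one is still standing at (208,230). Pushing down now.

```bash
python3 -m crank '[[[0,0,15],0,255],[[0,0,30],0,255],[[0,0,42],0,255],[[0,0,54],0,255],[[0,0,66],0,255],[[0,0,78],0,255],[[0,0,90],0,255],[[0,0,100],0,255],[[0,0,100],0,255],[[0,0,100],0,255]]'; python3 - <<'E'
from h import *
go(.537,.297,.21)
c=read_camera("scene");w=cloud(c);cv2.imwrite("pics/s4.png",cv2.resize(c["frame"][60:280,340:540],None,fx=2.5,fy=2.5))
E
```

```text
time: 7.15
eef_pos: [0.5363, 0.2972, 0.21]
tcp_rot: [0.999, 0.048, -0.001, 0.0]
contact_force: [-0.3, -1.0, -2.7]
opening: 0.454
finger_force: 41.2
shift [0.7 0.3 0. ] yaw -0.14 tilt [-0.002 -0.001 -1.   ] t 7.15 q6 1.82 F [-0.3 -1.  -2.7] open 0.45399878485414186
```

View pics/s4.png

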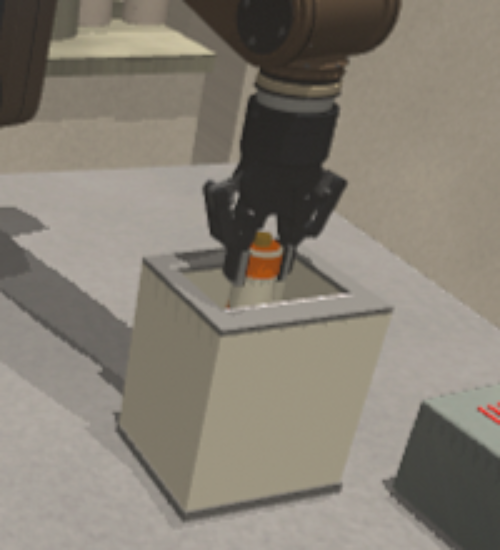

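The cartridge is through the open flap, held at crop position (265,265), with only the orange collar and valve above the rim. By the TCP height that puts about 67 mm below it. Releasing.

```bash
python3 -m crank '[[[0,0,0],0,60],[[0,0,0],0,60],[[0,0,0],0,60],[[0,0,0],0,60],[[0,0,0],0,60],[[0,0,0],0,60]]'; python3 -m crank '[[[0,0,-15],0,60],[[0,0,-40],0,60],[[0,0,-80],0,60],[[0,0,-120],0,60],[[0,0,-150],0,60],[[0,0,-150],0,60],[[0,0,-150],0,60]]'; python3 - <<'E'
from h import *
go(.537,.297,.21)
c=read_camera("scene");cv2.imwrite("pics/s5.png",c["frame"])
w=cloud(c)
h=cv2.cvtColor(c["frame"],cv2.COLOR_BGR2HSV)
m=(h[...,1]>150)&(h[...,0]>20)&(h[...,0]<40)&(np.hypot(w[...,0]-.544,w[...,1]-.298)<.09);P=w[m]
print(m.sum(),np.percentile(P[:,2],[1,50,99]))
E
```

```text
time: 7.8
eef_pos: [0.5369, 0.2973, 0.2109]
tcp_rot: [0.999, 0.048, 0.0, -0.0]
contact_force: [0.4, 0.9, -0.0]
opening: 0.762
finger_force: 0.0
time: 8.5
eef_pos: [0.5371, 0.2975, 0.3625]
tcp_rot: [0.999, 0.048, 0.001, -0.0]
contact_force: [0.8, -0.0, -0.1]
opening: 0.766
finger_force: 0.0
shift [ -0.5   0.6 152.5] yaw -0.14 tilt [ 0.003  0.001 -1.   ] t 8.5 q6 1.82 F [ 0.8 -0.  -0.1] open 0.7662286454444719
855 [0.21146771 0.21302089 0.21446224]
```

View pics/s5.png

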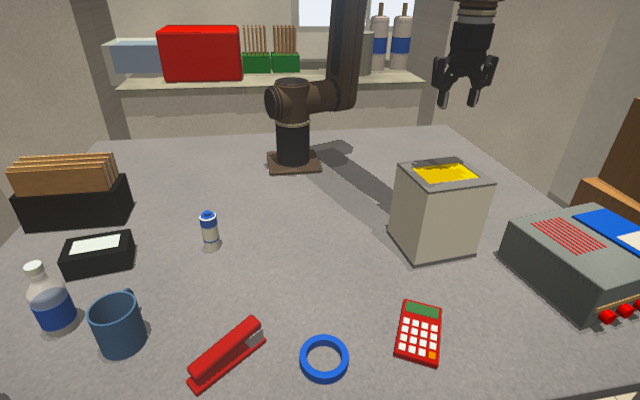

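The flap at (446,173) is shut and level, the gripper is empty and clear of the bin, and the blue cartridge still stands at (208,230).

```bash
python3 -c "
from plant import ctrl
print(ctrl.sign_off())"
```

```text
the job is handed in; nothing more can be done
None
```

The spent orange-collar cartridge was pushed about 67 mm below the rim while held, then dropped into the bin; the flap shut level behind it, the blue cartridge still stands in its place, and I handed the job in at about 8.5 s.

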